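# Return the display glasses to their own stands

### The job

Visitors have put the four display glasses back on the wrong stands. Move every pair to the stand whose acetate chip has the colour of its frame, standing upright in the middle of the stand and square with it; the stand without a chip is free to use on the way. Set each pair down gently, never letting it drop or tip over, and leave the mug where it is.

Things in the scene. Friction and masses are not known exactly. Their poses are not given: they have to be found in the camera images.
- glasses_amber: Loose folded spectacles, amber (honey yellow) acetate, round clear lenses, 35 g, standing on rims and temple tips. 40 mm deep (own x, lenses at +x), 142 mm wide (own y), 44 mm tall. Origin: middle of its underside; z up. Grasp from above at mid-width across the depth: the bridge (face x = +20, 22 mm wide, 28 to 38 mm up) lies opposite the outer folded temple (face x = -20, 30 to 38 mm up).
- glasses_blue: Loose folded spectacles, cobalt blue acetate, square clear lenses, 35 g, standing on rims and temple tips. 40 mm deep (own x, lenses at +x), 142 mm wide (own y), 44 mm tall. Origin: middle of its underside; z up. Grasp from above at mid-width across the depth: the bridge (face x = +20, 22 mm wide, 28 to 38 mm up) lies opposite the outer folded temple (face x = -20, 30 to 38 mm up).
- glasses_red: Loose folded spectacles, crimson red acetate, cat-eye clear lenses, 35 g, standing on rims and temple tips. 40 mm deep (own x, lenses at +x), 142 mm wide (own y), 44 mm tall. Origin: middle of its underside; z up. Grasp from above at mid-width across the depth: the bridge (face x = +20, 22 mm wide, 28 to 38 mm up) lies opposite the outer folded temple (face x = -20, 30 to 38 mm up).
- glasses_green: Loose folded spectacles, bottle green acetate, hexagonal clear lenses, 35 g, standing on rims and temple tips. 40 mm deep (own x, lenses at +x), 142 mm wide (own y), 44 mm tall. Origin: middle of its underside; z up. Grasp from above at mid-width across the depth: the bridge (face x = +20, 22 mm wide, 28 to 38 mm up) lies opposite the outer folded temple (face x = -20, 30 to 38 mm up).
- stand_amber: Fixed white display stand, a slab 100 (own x) x 190 (own y) x 12 mm high, a flush grey felt panel 52 x 156 mm in its middle and a flush amber (honey yellow) acetate chip 17 x 90 mm along its +x edge. Origin: centre of its underside on the desk; glasses stand on its top, 12 mm up.
- stand_blue: Fixed white display stand, a slab 100 (own x) x 190 (own y) x 12 mm high, a flush grey felt panel 52 x 156 mm in its middle and a flush cobalt blue acetate chip 17 x 90 mm along its +x edge. Origin: centre of its underside on the desk; glasses stand on its top, 12 mm up.
- stand_red: Fixed white display stand, a slab 100 (own x) x 190 (own y) x 12 mm high, a flush grey felt panel 52 x 156 mm in its middle and a flush crimson red acetate chip 17 x 90 mm along its +x edge. Origin: centre of its underside on the desk; glasses stand on its top, 12 mm up.
- stand_green: Fixed white display stand, a slab 100 (own x) x 190 (own y) x 12 mm high, a flush grey felt panel 52 x 156 mm in its middle and a flush bottle green acetate chip 17 x 90 mm along its +x edge. Origin: centre of its underside on the desk; glasses stand on its top, 12 mm up.
- stand_spare: Fixed white display stand of the same size (100 x 190 x 12 mm) with the same felt panel but no coloured chip; empty at the start. Origin: centre of its underside on the desk; its top is at 12 mm.
- mug: Dark grey stoneware mug standing loose on the desk among the stands, 76 mm across and 82 mm tall, handle to its own +y; about 0.3 kg. Origin: centre of its underside. It is not part of the job.

How it is judged (in metres and radians):
At the end, for the whole second after the job is handed in: Each of the four pairs of glasses stands released and at rest on the stand with the chip of its own colour: upright (within 0.1 rad), its middle within 15 mm of the stand's middle, its width along the stand's length within 0.2 rad (either way round) (horizontal distance between glasses_amber and stand_amber below 0.015 m and z of glasses_amber in the frame of stand_amber between 0.008 and 0.017 m and angle between each of glasses_amber, glasses_blue, glasses_red, glasses_green's own z axis and vertical below 0.1 rad and angle between the y axis of glasses_amber and the y axis of stand_amber, either way round below 0.2 rad and contact force between the fingers and glasses_amber below 0.01 N and linear speed of each of glasses_amber, glasses_blue, glasses_red, glasses_green below 0.02 m/s and angular speed of each of glasses_amber, glasses_blue, glasses_red, glasses_green below 0.2 rad/s and horizontal distance between glasses_blue and stand_blue below 0.015 m and z of glasses_blue in the frame of stand_blue between 0.008 and 0.017 m and angle between the y axis of glasses_blue and the y axis of stand_blue, either way round below 0.2 rad and contact force between the fingers and glasses_blue below 0.01 N and horizontal distance between glasses_red and stand_red below 0.015 m and z of glasses_red in the frame of stand_red between 0.008 and 0.017 m and angle between the y axis of glasses_red and the y axis of stand_red, either way round below 0.2 rad and contact force between the fingers and glasses_red below 0.01 N and horizontal distance between glasses_green and stand_green below 0.015 m and z of glasses_green in the frame of stand_green between 0.008 and 0.017 m and angle between the y axis of glasses_green and the y axis of stand_green, either way round below 0.2 rad and contact force between the fingers and glasses_green below 0.01 N); the robot touches nothing.
It fails at once if a pair of glasses is tipped over (more than about 45 degrees) (angle between any of glasses_amber, glasses_blue, glasses_red, glasses_green's own z axis and vertical above 0.8 rad).
It fails at once if a pair of glasses is let go more than about 3 cm above a stand (dropped) ((height (world z) of glasses_amber above 0.045 m and contact force between the fingers and glasses_amber below 0.01 N) or (height (world z) of glasses_blue above 0.045 m and contact force between the fingers and glasses_blue below 0.01 N) or (height (world z) of glasses_red above 0.045 m and contact force between the fingers and glasses_red below 0.01 N) or (height (world z) of glasses_green above 0.045 m and contact force between the fingers and glasses_green below 0.01 N)).
It fails at once if the mug is shifted by more than 15 mm (distance of mug from where it was at the start of the episode above 0.015 m).
It also fails if it takes over 128 s, if anything falls off the work surface, if the arm or the gripper's body presses on something with over 40 N, if the wrist force passes 120 N, or if a joint passes its speed limit or range.

### The arm

A 7-joint arm with a two-finger parallel gripper is mounted at the origin on the work surface. World frame = base frame: x ahead of the robot, y to its left, z up, the work surface at z = 0. Lengths are in mm, angles in degrees, forces in N, time in s.
With the tool pointing down it reaches from about 350 to 900 mm from the base axis. Payload 19.9 kg.
Tool frame: the origin (TCP) lies midway between the tips of the shut fingers; the grasp point (between the pads) lies arm.grip_depth behind it (arm.grip_depth is the distance from the TCP to the grasp point, in mm); z points along the fingers, y is the line along which they close (so a half turn about z gives the same grasp; the last joint's range is limited). The gripper opens to 94 mm and grips with 3 to 60 N. Pads are 16 mm wide; open, the fingers measure 119 mm over their backs; the gripper's body (75 mm by 177 mm) begins 78 mm behind the grasp point.
Start: joints at [70.789, 23.915, -0.59, 92.452, 0.269, 63.638, -3.037], TCP at [180.988, -598.199, 205.425] pointing down, gripper open.
Joint ranges: [-161.28, 161.28], [-22.2, 115.67], [-73.04, 71.86], [3.21, 147.25], [-68.34, 248.33], [10.77, 114.83], [-161.83, 161.83]. Speed limits (degrees/s): [108.29, 108.29, 136.94, 136.94, 172.46, 172.46, 172.46].

### API

Orientations are given as a 3x3 rotation matrix whose columns are the frame's x, y, z axes.
In Python, from bench import arm, optics, workorder gives the robot as it stands.
- The arm moves only by the shell command python3 -m handwheel 'ROWS' [OPENING] [FORCE]. ROWS is text: rows parted by semicolons, each of 6 numbers parted by spaces: the shift along the world's x, y, z in units of 0.3 m (1.0 is 0.3 m), then the turn, a rotation vector about the world's x, y, z in units of 60 degrees (1.0 is 60 degrees). In form: x y z ax ay az; .... A call has 1 to 8 rows; each row is the pose to reach, as a shift and turn from the pose commanded when the call began; what a row does not reach only later rows make up. A row lasts 1/10 s, in which the tool goes at most 50 mm and 8.59 degrees, less where a joint would pass 70% of its speed; a pose out of reach is approached as far as the arm can. A call with a number of a shift or a turn outside -1 to 1 is refused whole. A call with a gripper value outside its range is refused whole. OPENING is the opening, from 0 (shut) to 1 (fully open), set as the call begins (- or left out, the last holds). The fingers move at their own pace and stop on an object; FORCE is the grip in N (left out, the last holds). Time passes only in rows, so rows that repeat a pose let the fingers close. It gives the time, the measured TCP pose, the force, the opening and the grip force at its end, in the units of the state.
- arm.read_state(): the state, without advancing time (a new reading comes with each control period).
- optics.grab_frame(name): name is "side" or "top"; returns the picture (384x512x3 uint8, red, green, blue); there is no depth.
- optics.calibration(name): a dict with "mtx" (3x3 intrinsics, pixels), "k1" (the pictures are not rectified: a ray, as slopes to the right and down, at radius r is drawn at 1 + k1 r^2 times it, then the intrinsics apply), "xyz" and "orientation" of the camera in the world. Camera axes: x right, y down, z forward; pixel columns grow to the right and rows downward; lengths in mm; the calibration is good to about 2 mm. A picture is of the moment at which its call begins. calibration takes no time and is no camera call.
- workorder.job_done(): hands the job in; it is judged then, once.
The state is a dict: "clock": time; "q": joint angles; "joint_velocities": joint speeds; "tau": joint torques, N m; "ee_pos": TCP position; "orientation": TCP orientation; "contact_force": force on the tool from outside, world axes, zero at the start; "wrist_torque": the same for the moment, N m; "opening": opening from 0.0 (shut) to 1.0 (fully open); "finger_force": force on a finger pad.
Only numpy, scipy, OpenCV 4.12 (cv2) and the standard library are available. Lean on these libraries where they do the work, as an engineer would, in place of code of your own. Each camera call takes 0.05 s, during which the arm holds its last target. There are 200 camera calls.

## Working session

There is one attempt and no reset: what is moved stays moved. The work goes in short steps, Python scripts to look and compute and a shell command to move; the robot and the scene stay as the last step left them, time stands still between calls to the robot, and variables do not carry over. Pictures are saved under pics/ and viewed, at most 14 in all, crops included, and the job is handed in when it is done.

```bash
mkdir -p pics; ls; python3 - <<'E'
from bench import arm, optics
import cv2
for n in("top","side"):
    c=optics.calibration(n);print(n,c)
    cv2.imwrite(f"pics/{n}0.png",optics.grab_frame(n)[:,:,::-1])
s=arm.read_state();print(s,arm.grip_depth)
E
```

```text
pics
top {'mtx': array([[418.31749919,   0.        , 254.8154203 ],
       [  0.        , 418.31749919, 191.05409023],
       [  0.        ,   0.        ,   1.        ]]), 'k1': 0.047054445735928624, 'xyz': array([ 455.99483793,    4.60437214, 1048.67980905]), 'orientation': array([[ 0.01389894, -0.99457952,  0.1030456 ],
       [-0.999805  , -0.01237775,  0.01538705],
       [-0.01402817, -0.10323937, -0.99455761]])}
side {'mtx': array([[375.79896235,   0.        , 251.70962472],
       [  0.        , 375.79896235, 192.4866925 ],
       [  0.        ,   0.        ,   1.        ]]), 'k1': -0.03124179649281558, 'xyz': array([149.35800752, 395.40144631, 710.9499301 ]), 'orientation': array([[-0.6916079 , -0.54922181,  0.46907773],
       [-0.72226947,  0.52382615, -0.4515894 ],
       [ 0.00230756, -0.65112332, -0.75896844]])}
{'clock': 0.1, 'q': array([70.78708524, 23.94378049, -0.59015066, 92.48255547,  0.2677312 ,
       63.63937641, -3.0378785 ]), 'joint_velocities': array([ 0.06891134, -0.0723951 , -0.0140864 ,  0.01114735, -0.0165945 ,
       -0.07081406, -0.09865832]), 'tau': array([ 5.57983894e-04, -8.52579689e+01,  6.39564916e-01, -4.26697218e+01,
       -4.89577290e-02,  1.63276278e-02,  1.35364598e-04]), 'ee_pos': array([ 180.9041667 , -597.87717248,  204.89346692]), 'orientation': array([[ 9.57150067e-01,  2.89592128e-01, -3.85859244e-04],
       [ 2.89592378e-01, -9.57149488e-01,  1.05451005e-03],
       [-6.39471671e-05, -1.12106627e-03, -9.99999370e-01]]), 'contact_force': array([-0.29457276,  0.20257397,  0.20718909]), 'wrist_torque': array([ 0.03057659, -0.007645  , -0.0246333 ]), 'finger_force': 0.0, 'opening': 0.9987557024189226} 18.8
```

View pics/top0.png

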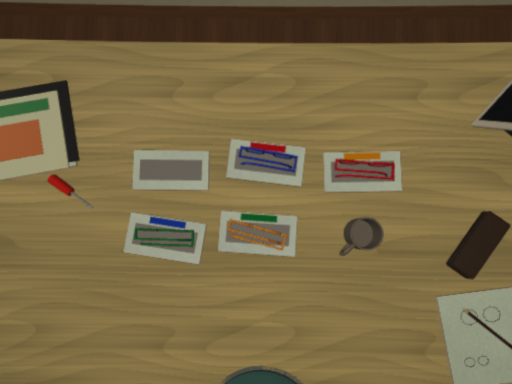

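View pics/side0.png

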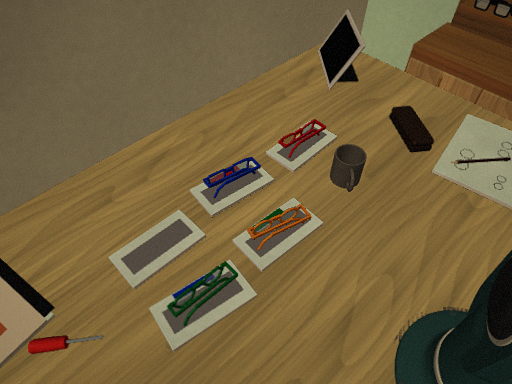

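The top view shows blue glasses on the red stand (267,160), red on amber (363,170), amber on green (257,235) and green on blue (165,238). The spare stand at (171,170) is empty and the mug is at (363,233). Plan: green→spare, blue→blue, red→red, amber→amber, green→green.

```bash
cat > h.py <<'E'
import cv2, numpy as np
from bench import arm, optics
def world(px,z,n="top"):
    c=optics.calibration(n)
    u=cv2.undistortPoints(np.float64(px).reshape(-1,1,2),c["mtx"],np.array([c["k1"],0,0,0])).reshape(-1,2)
    d=np.c_[u,np.ones(len(u))]@c["orientation"].T
    return (c["xyz"]+d*((z-c["xyz"][2])/d[:,2])[:,None])[:,:2]
def rect(pts):
    """centre, size (long, short), yaw of the short axis within +-90 of world x"""
    (x,y),(w,h),a=cv2.minAreaRect(np.float32(pts))
    if w>h: a+=90; w,h=h,w
    return np.round([x,y,h,w,(a+90)%180-90],1)
HUE=dict(amber=(8,25),blue=(105,130),red=(170,5),green=(50,90))
def huemask(hsv,k,s=110,v=50):
    a,b=HUE[k];H=hsv[...,0]
    m=(H>=a)&(H<=b) if a<b else (H>=a)|(H<=b)
    return m&(hsv[...,1]>s)&(hsv[...,2]>v)
def scene(img):
    """stands [(rect, polygon mask)] from white slabs; glasses per colour"""
    hsv=cv2.cvtColor(img,cv2.COLOR_RGB2HSV)
    w=((hsv[...,1]<50)&(hsv[...,2]>110)).astype(np.uint8)
    out=[]
    for c in cv2.findContours(w,cv2.RETR_EXTERNAL,cv2.CHAIN_APPROX_NONE)[0]:
        if cv2.contourArea(c)<1500: continue
        r=rect(world(c,12))
        if not(150<r[2]<230 and 80<r[3]<130): continue
        m=np.zeros(w.shape,np.uint8);cv2.drawContours(m,[cv2.convexHull(c)],-1,1,-1)
        out.append((r,m>0))
    return hsv,out
E
cat > meas.py <<'E'
from h import *
img=optics.grab_frame("top");hsv,st=scene(img)
for r,m in st:
    print("stand",r)
    for k in HUE:
        g=(huemask(hsv,k,100 if k!='green' else 80,30)&m).astype(np.uint8)
        n,l,s,ce=cv2.connectedComponentsWithStats(g)
        for kind in(0,1):
            # chip: far from the stand middle along x (26..60 mm); glasses: within 30 mm
            p=np.argwhere(g)[:,::-1]
            if len(p)<15: continue
            q=world(p,12 if kind==0 else 50); t=np.radians(r[4])
            d=(q-r[:2])@[np.cos(t),np.sin(t)]
            sel=abs(d)>29 if kind==0 else abs(d)<29
            if sel.sum()>25: print("  ",k,("chip","glasses")[kind],sel.sum(),rect(q[sel]),"d",d[sel].mean().round())
E
python3 meas.py
```

```text
stand [445.5 241.  188.4  99.3  -8.5]
   blue chip 213 [483.6 236.1  88.2  14.5  -8.7] d 38.0
   green glasses 384 [446.9 235.3 140.7  39.4  -1.4] d 2.0
stand [459.   13.2 188.8  98.4  -3.3]
   amber chip 27 [452.8  18.9 147.6  15.5 -27.8] d -27.0
   amber glasses 537 [456.5  16.1 142.8  41.3 -13.2] d -2.0
   green chip 216 [498.   10.6  87.4  15.   -3. ] d 39.0
stand [615.3 232.5 188.2  98.8   0.7]
```

```bash
python3 - <<'E'
from h import *
img=optics.grab_frame("top");hsv=cv2.cvtColor(img,cv2.COLOR_RGB2HSV)
w=((hsv[...,1]<50)&(hsv[...,2]>110)).astype(np.uint8)
for c in cv2.findContours(w,cv2.RETR_EXTERNAL,cv2.CHAIN_APPROX_NONE)[0]:
    if cv2.contourArea(c)>200: print(cv2.boundingRect(c),cv2.contourArea(c),rect(world(c,12)))
print(hsv[187,395],hsv[155,335],hsv[178,235],hsv[143,285:300:5], hsv[157,362],hsv[147,267])
E
sed -i 's/cv2.contourArea(c)<1500: continue/cv2.contourArea(c)<600: continue\n        c=cv2.convexHull(c)/; s/\[...,2\]>110/[...,2]>95/' h.py; python3 meas.py
```

```text
(437, 288, 75, 96) 5665.0 [ 225.9 -518.5  207.7  174.7  -81.3]
(124, 213, 82, 51) 2971.0 [445.5 241.  188.4  99.3  -8.5]
(218, 211, 79, 46) 2673.0 [459.4  13.2 188.8  99.1  -3.2]
(324, 151, 78, 41) 1235.0 [ 616.5 -244.6  188.4   99.4    1.5]
(133, 150, 76, 40) 2830.0 [615.3 232.5 188.2  98.8   0.7]
(226, 139, 79, 47) 1204.5 [636.8  -5.1 188.7  98.4  -6.2]
[ 35  34 163] [ 35  35 162] [ 27  41 132] [[ 21 120 136]
 [ 21 120 136]
 [ 21 122 136]] [ 17 239 164] [179 236 144]
stand [445.5 241.  188.4  99.3  -8.5]
   blue chip 213 [483.6 236.1  88.2  14.5  -8.7] d 38.0
   green glasses 381 [446.9 235.1 141.   39.4  -1.4] d 2.0
stand [459.1  13.2 188.8  98.4  -3.2]
   amber chip 28 [452.8  18.9 147.6  15.5 -27.8] d -27.0
   amber glasses 534 [456.6  16.4 142.3  41.3 -13.2] d -2.0
   green chip 215 [498.1  10.6  87.4  14.8  -3. ] d 39.0
stand [ 616.5 -244.6  188.4   99.4    1.5]
   amber chip 287 [ 6.572e+02 -2.456e+02  8.930e+01  2.030e+01  5.000e-01] d 40.0
   amber glasses 100 [ 6.413e+02 -2.364e+02  8.580e+01  7.300e+00  5.000e-01] d 26.0
   red glasses 611 [ 616.  -240.6  142.3   44.3   -1.7] d -0.0
stand [615.3 232.5 188.2  98.8   0.7]
stand [636.6  -5.  188.6  98.7  -6. ]
   blue chip 33 [670.2  21.8  71.6   4.3  -7.6] d 31.0
   blue glasses 422 [638.8  -8.4 139.2  41.5  -8.5] d 4.0
   red chip 202 [676.5  -9.8  88.6  15.9  -7.6] d 40.0
   red glasses 58 [663.5  -8.2  83.6   5.2  -7.6] d 27.0
```

```bash
cat > to.py <<'E'
import sys
from h import *
s=arm.read_state();R=s["orientation"];p=s["ee_pos"]
yaw=np.degrees(np.arctan2(R[1,1],R[0,1]))
print("t",round(s["clock"],2),"tcp",p.round(1),"yaw",yaw.round(2),"F",s["contact_force"].round(2),"open",round(s["opening"],3),"grip",round(s["finger_force"],2),"tilt",R[:2,2].round(4))
if len(sys.argv)>4:
    t=np.float64(sys.argv[1:5])
    print("rows",((t[:3]-p)/300).round(3),((t[3]-yaw)/60).round(3))
E
python3 -m handwheel '0.9 1 0 0 0 1;0.9 1 0 0 0 1;0.9 1 0 0 0 1;0.9 1 0 0 0 1;0.9 1 0 0 0 1;0.9 1 0 0 0 1;0.9 1 0 0 0 1;0.9 1 0 0 0 1' 1 10
python3 to.py 447 235 130 -1.4
```

```text
clock: 1.05
ee_pos: [449.5, -299.3, 205.6]
orientation: [[0.222, 0.975, 0.0], [0.975, -0.222, -0.0], [-0.0, 0.0, -1.0]]
contact_force: [0.3, -1.7, 0.7]
opening: 1.0
finger_force: 0.0
t 1.05 tcp [ 449.5 -299.3  205.6] yaw -12.84 F [ 0.29 -1.69  0.65] open 1.0 grip 0.0 tilt [ 0.0001 -0.0003]
rows [-0.008  1.781 -0.252] 0.191
```

```bash

python3 -m handwheel '0 1 0 0 0 0;0 1 0 0 0 0;0 1 0 0 0 0;0 1 0 0 0 0;0 1 0 0 0 0;0 1 0 0 0 0' >/dev/null
python3 -m handwheel '-0.008 0.78 -0.25 0 0 0.19;-0.008 0.78 -0.25 0 0 0.19;-0.008 0.78 -0.25 0 0 0.19;-0.008 0.78 -0.25 0 0 0.19;-0.008 0.78 -0.25 0 0 0.19;-0.008 0.78 -0.25 0 0 0.19;-0.008 0.78 -0.25 0 0 0.19' >/dev/null
python3 to.py 447 235 27 -1.4
```

```text
t 2.35 tcp [445.6 233.8 130. ] yaw -1.65 F [ 1.46 -0.8   0.16] open 1.001 grip 0.0 tilt [-0.0012 -0.    ]
rows [ 0.005  0.004 -0.343] 0.004
```

```bash

python3 -m handwheel '0.004 0.004 -0.1 0 0 0;0.004 0.004 -0.2 0 0 0;0.004 0.004 -0.28 0 0 0;0.004 0.004 -0.33 0 0 0;0.004 0.004 -0.34 0 0 0;0.004 0.004 -0.34 0 0 0;0.004 0.004 -0.34 0 0 0' >/dev/null
python3 to.py
python3 -m handwheel '0 0 0 0 0 0;0 0 0 0 0 0;0 0 0 0 0 0;0 0 0 0 0 0;0 0 0 0 0 0;0 0 0 0 0 0;0 0 0 0 0 0;0 0 0 0 0 0' 0 8 >/dev/null
python3 to.py
python3 -c "
from h import *
i=optics.grab_frame('side');cv2.imwrite('pics/s1.png',cv2.resize(i[200:384,100:320],None,fx=3,fy=3)[:,:,::-1])"
```

```text
t 3.05 tcp [448.1 234.4  29.5] yaw -1.79 F [-0.    0.17  0.54] open 0.996 grip 0.0 tilt [0.0013 0.0004]
t 3.85 tcp [447.4 234.3  28.4] yaw -1.76 F [-0.82  0.87  0.36] open 0.426 grip 7.99 tilt [-0.0002 -0.    ]
```

View pics/s1.png

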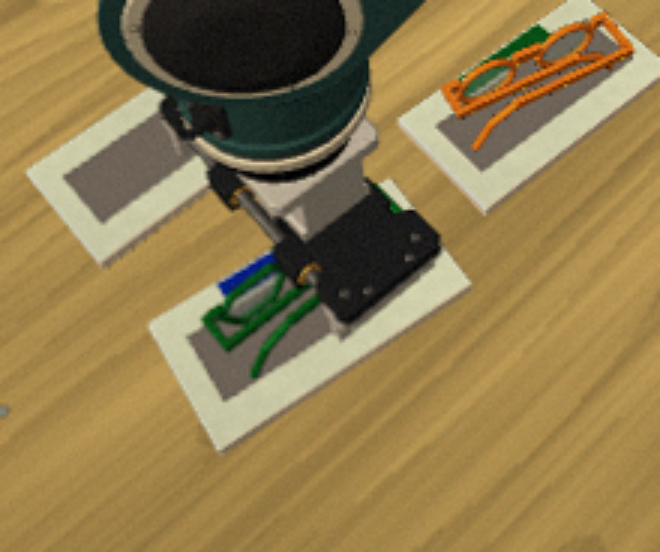

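The gripper holds the green pair at mid-width with a 40 mm opening. I'll lift it and carry it to the spare stand.

```bash

python3 -m handwheel '0 0 0.03 0 0 0;0 0 0.08 0 0 0;0 0 0.14 0 0 0;0 0 0.2 0 0 0;0 0 0.2 0 0 0' >/dev/null
python3 to.py
python3 -m handwheel '0.05 0 0 0 0 0.01;0.15 0 0 0 0 0.02;0.27 -0.003 0 0 0 0.03;0.39 -0.005 0 0 0 0.04;0.49 -0.006 0 0 0 0.04;0.55 -0.006 0 0 0 0.04;0.56 -0.006 0 0 0 0.04;0.56 -0.006 0 0 0 0.04' >/dev/null
python3 to.py 615.3 232.5 29 0.7
```

```text
t 4.4 tcp [448.6 235.   91.4] yaw -1.77 F [-0.64  0.27  0.16] open 0.427 grip 7.99 tilt [0.0037 0.0013]
t 5.2 tcp [614.9 232.6  88.2] yaw 0.63 F [-0.58  0.52 -0.61] open 0.426 grip 7.99 tilt [-0.0007  0.0002]
rows [ 0.001 -0.    -0.197] 0.001
```

```bash

python3 -m handwheel '0 0 -0.05 0 0 0;0 0 -0.1 0 0 0;0 0 -0.14 0 0 0;0 0 -0.17 0 0 0;0 0 -0.18 0 0 0;0 0 -0.188 0 0 0;0 0 -0.193 0 0 0;0 0 -0.193 0 0 0' >/dev/null
python3 to.py 615.3 232.5 29 0.7
```

```text
t 6.0 tcp [615.5 232.6  30.7] yaw 0.63 F [ 0.26 -0.71 -0.48] open 0.424 grip 7.99 tilt [0.0003 0.0001]
rows [-0.001 -0.    -0.006] 0.001
```

```bash

python3 -m handwheel '0 0 -0.004 0 0 0;0 0 -0.008 0 0 0;0 0 -0.008 0 0 0' >/dev/null
python3 to.py
python3 -m handwheel '0 0 0 0 0 0;0 0 0 0 0 0;0 0 0 0 0 0;0 0 0 0 0 0' 1 >/dev/null
python3 -m handwheel '0 0 0.1 0 0 0;0 0 0.2 0 0 0;0 0 0.3 0 0 0;0 0 0.35 0 0 0;0 0 0.35 0 0 0;0 0 0.35 0 0 0' >/dev/null
python3 to.py 640 -8.4 130 -8.5
```

```text
t 6.3 tcp [615.5 232.6  28.3] yaw 0.63 F [-1.01 -0.35  0.5 ] open 0.428 grip 7.99 tilt [ 0.0002 -0.    ]
t 7.3 tcp [615.1 232.2 132.2] yaw 0.62 F [-0.56 -0.44 -0.27] open 1.0 grip 0.0 tilt [-0.0007 -0.0005]
rows [ 0.083 -0.802 -0.007] -0.152
```

Next I'll go to the blue pair and take a top picture on the way to check green.

```bash

python3 -m handwheel '0.08 -0.8 0 0 0 -0.15;0.08 -0.8 0 0 0 -0.15;0.08 -0.8 0 0 0 -0.15;0.08 -0.8 0 0 0 -0.15;0.08 -0.8 0 0 0 -0.15;0.08 -0.8 0 0 0 -0.15;0.08 -0.8 0 0 0 -0.15' >/dev/null
python3 to.py 640 -8.4 28 -8.5
python3 -c "
from h import *
i=optics.grab_frame('top');cv2.imwrite('pics/t1.png',cv2.resize(i[120:280,100:420],None,fx=2,fy=2)[:,:,::-1])"
```

```text
t 8.0 tcp [638.7  -8.3 131.6] yaw -8.47 F [-1.21  1.18 -0.94] open 1.001 grip 0.0 tilt [-0.0021  0.0002]
rows [ 0.004 -0.    -0.345] -0.0
```

View pics/t1.png

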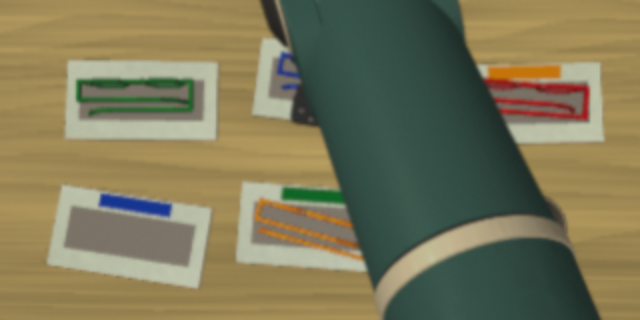

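Green stands upright and square on the spare stand, and the blue stand (130,235 in the crop) is now free. I'll grasp blue.

```bash

python3 -m handwheel '0.003 0 -0.1 0 0 0;0.003 0 -0.2 0 0 0;0.003 0 -0.28 0 0 0;0.003 0 -0.33 0 0 0;0.003 0 -0.34 0 0 0;0.003 0 -0.34 0 0 0;0.003 0 -0.34 0 0 0' >/dev/null
python3 to.py
python3 -m handwheel '0 0 0 0 0 0;0 0 0 0 0 0;0 0 0 0 0 0;0 0 0 0 0 0;0 0 0 0 0 0;0 0 0 0 0 0;0 0 0 0 0 0;0 0 0 0 0 0' 0 8 >/dev/null
python3 to.py
python3 -m handwheel '0 0 0.03 0 0 0;0 0 0.08 0 0 0;0 0 0.14 0 0 0;0 0 0.2 0 0 0;0 0 0.25 0 0 0;0 0 0.28 0 0 0;0 0 0.28 0 0 0;0 0 0.28 0 0 0' >/dev/null
python3 to.py 445.5 241 112 -8.5
```

```text
t 8.75 tcp [640.9  -7.   32.3] yaw -8.34 F [ 0.15  0.24 -0.02] open 1.0 grip 0.0 tilt [0.0014 0.0001]
t 9.55 tcp [640.2  -7.5  31.1] yaw -8.37 F [-0.02 -0.01 -0.03] open 0.424 grip 7.95 tilt [-0.0002 -0.    ]
t 10.35 tcp [640.1  -7.6 114.8] yaw -8.37 F [-0.43  0.27  0.04] open 0.426 grip 7.96 tilt [-0.0004 -0.0001]
rows [-0.649  0.829 -0.009] -0.002
```

```bash

python3 -m handwheel '-0.02 0.03 0 0 0 0;-0.06 0.08 0 0 0 0;-0.12 0.16 0 0 0 0;-0.2 0.26 0 0 0 0;-0.29 0.37 0 0 0 0;-0.38 0.48 0 0 0 0;-0.46 0.59 0 0 0 0;-0.53 0.68 0 0 0 0' >/dev/null
python3 -m handwheel '-0.06 0.07 0 0 0 0;-0.09 0.12 0 0 0 0;-0.11 0.145 0 0 0 0;-0.119 0.15 0 0 0 0;-0.119 0.15 0 0 0 0;-0.119 0.15 0 0 0 0' >/dev/null
python3 to.py 445.5 241 31.1 -8.5
```

```text
t 11.75 tcp [446.  240.7 114.9] yaw -8.44 F [ 0.26 -1.23 -0.64] open 0.423 grip 7.96 tilt [-0.0003 -0.0004]
rows [-0.002  0.001 -0.279] -0.001
```

```bash

python3 -m handwheel '0 0 -0.06 0 0 0;0 0 -0.13 0 0 0;0 0 -0.19 0 0 0;0 0 -0.24 0 0 0;0 0 -0.26 0 0 0;0 0 -0.27 0 0 0;0 0 -0.275 0 0 0;0 0 -0.275 0 0 0' >/dev/null
python3 to.py 445.5 241 31 -8.5
python3 -m handwheel '0 0 -0.002 0 0 0;0 0 -0.004 0 0 0;0 0 -0.004 0 0 0' >/dev/null
python3 to.py
```

```text
t 12.55 tcp [445.9 241.6  33. ] yaw -8.37 F [-0.54  1.06 -0.17] open 0.427 grip 7.96 tilt [0.0005 0.0002]
rows [-0.001 -0.002 -0.007] -0.002
t 12.85 tcp [445.7 241.5  31.6] yaw -8.37 F [ 0.19  0.97 -1.09] open 0.425 grip 7.96 tilt [0.0002 0.    ]
```

```bash

python3 -m handwheel '0 0 -0.002 0 0 0;0 0 -0.002 0 0 0' >/dev/null
python3 to.py
python3 -m handwheel '0 0 0 0 0 0;0 0 0 0 0 0;0 0 0 0 0 0;0 0 0 0 0 0' 1 >/dev/null
python3 -m handwheel '0 0 0.1 0 0 0;0 0 0.2 0 0 0;0 0 0.3 0 0 0;0 0 0.35 0 0 0;0 0 0.35 0 0 0;0 0 0.35 0 0 0' >/dev/null
python3 to.py 616 -240.6 130 -1.7
```

```text
t 13.05 tcp [445.6 241.5  30.9] yaw -8.37 F [-0.99 -1.04  2.65] open 0.429 grip 7.97 tilt [ 0.     -0.0001]
t 14.05 tcp [445.4 241.1 135.1] yaw -8.38 F [-0.99 -0.63 -0.6 ] open 1.0 grip 0.0 tilt [-0.0004 -0.0005]
rows [ 0.569 -1.606 -0.017] 0.111
```

```bash

python3 -m handwheel '0.28 -0.8 0 0 0 0.05;0.28 -0.8 0 0 0 0.05;0.28 -0.8 0 0 0 0.05;0.28 -0.8 0 0 0 0.05;0.28 -0.8 0 0 0 0.05;0.28 -0.8 0 0 0 0.05' >/dev/null
python3 -m handwheel '0.289 -0.806 -0.02 0 0 0.06;0.289 -0.806 -0.02 0 0 0.06;0.289 -0.806 -0.02 0 0 0.06;0.289 -0.806 -0.02 0 0 0.06;0.289 -0.806 -0.02 0 0 0.06;0.289 -0.806 -0.02 0 0 0.06;0.289 -0.806 -0.02 0 0 0.06' >/dev/null
python3 to.py 616 -240.6 29 -1.7; python3 meas.py; python3 -c "
from h import *
i=optics.grab_frame('side');cv2.imwrite('pics/s2.png',i[:,:,::-1])"
```

```text
t 15.35 tcp [ 615.6 -241.1  127.5] yaw -1.88 F [0.28 0.48 0.21] open 1.0 grip 0.0 tilt [-0.0025  0.0011]
rows [ 0.001  0.002 -0.328] 0.003
stand [445.5 241.  188.4  99.3  -8.5]
   blue chip 213 [483.6 236.1  88.2  14.5  -8.7] d 38.0
   blue glasses 390 [445.5 239.7 140.3  39.8  -9.5] d 0.0
stand [459.1  13.2 188.8  98.4  -3.2]
   amber chip 28 [452.8  18.9 147.6  15.5 -27.8] d -27.0
   amber glasses 535 [456.6  16.4 142.3  41.3 -13.2] d -2.0
   green chip 216 [498.1  10.6  87.4  14.8  -3. ] d 39.0
stand [615.3 232.5 188.2  98.8   0.7]
   green glasses 467 [614.4 233.  140.2  40.1   2. ] d -0.0
stand [636.7  -4.9 188.3  98.2  -6.2]
   red chip 220 [675.7  -9.7  88.6  15.8  -5.8] d 39.0
   red glasses 78 [662.8  -7.9  83.3   5.3  -6.2] d 26.0
```

View pics/s2.png

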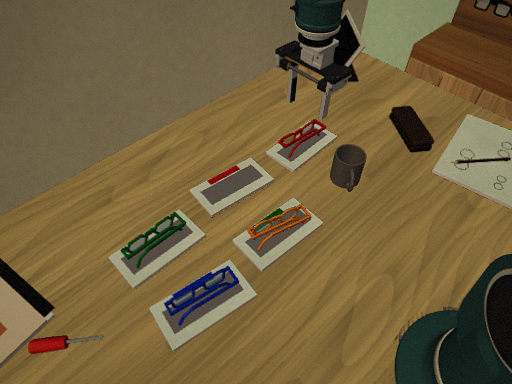

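Blue stands upright and centred on its stand (204,292), and green is on the spare at (155,240). The red stand is empty, and the gripper is above red (302,135). I'll grasp red next.

```bash

python3 -m handwheel '0 0 -0.1 0 0 0;0 0 -0.2 0 0 0;0 0 -0.28 0 0 0;0 0 -0.32 0 0 0;0 0 -0.33 0 0 0;0 0 -0.33 0 0 0;0 0 -0.33 0 0 0' >/dev/null
python3 to.py
python3 -m handwheel '0 0 0 0 0 0;0 0 0 0 0 0;0 0 0 0 0 0;0 0 0 0 0 0;0 0 0 0 0 0;0 0 0 0 0 0;0 0 0 0 0 0;0 0 0 0 0 0' 0 8 >/dev/null
python3 to.py
python3 -m handwheel '0 0 0.03 0 0 0;0 0 0.08 0 0 0;0 0 0.14 0 0 0;0 0 0.2 0 0 0;0 0 0.25 0 0 0;0 0 0.28 0 0 0;0 0 0.28 0 0 0;0 0 0.28 0 0 0' >/dev/null
python3 to.py 636.7 -4.9 112 -6.1
```

```text
t 16.15 tcp [ 617.  -240.1   32.1] yaw -1.75 F [ 0.7  -0.06  0.29] open 1.001 grip 0.0 tilt [ 0.0015 -0.0006]
t 16.95 tcp [ 616.3 -240.3   30.8] yaw -1.77 F [ 0.05 -0.62 -0.37] open 0.428 grip 7.92 tilt [-0.0001 -0.    ]
t 17.75 tcp [ 616.  -240.3  114.5] yaw -1.77 F [-0.54  0.99 -1.3 ] open 0.429 grip 7.92 tilt [-0.0005 -0.0001]
rows [ 0.069  0.785 -0.008] -0.072
```

```bash

python3 -m handwheel '0 0.03 0 0 0 0;0.01 0.1 0 0 0 -0.01;0.02 0.2 0 0 0 -0.02;0.03 0.32 0 0 0 -0.03;0.04 0.44 0 0 0 -0.04;0.05 0.55 0 0 0 -0.05;0.06 0.64 0 0 0 -0.06;0.068 0.71 0 0 0 -0.072' >/dev/null
python3 -m handwheel '0 0.04 0 0 0 0;0 0.06 0 0 0 0;0 0.075 0 0 0 0;0 0.075 0 0 0 0;0 0.075 0 0 0 0' >/dev/null
python3 to.py 636.7 -4.9 31 -6.1
python3 -m handwheel '0 0 -0.06 0 0 0;0 0 -0.13 0 0 0;0 0 -0.19 0 0 0;0 0 -0.24 0 0 0;0 0 -0.26 0 0 0;0 0 -0.27 0 0 0;0 0 -0.275 0 0 0;0 0 -0.275 0 0 0' >/dev/null
python3 to.py 636.7 -4.9 31 -6.1
```

```text
t 19.05 tcp [636.7  -5.8 114.7] yaw -6.14 F [ 0.22 -0.4  -0.42] open 0.431 grip 7.92 tilt [-0.0002 -0.0004]
rows [ 0.     0.003 -0.279] 0.001
t 19.85 tcp [637.   -4.8  32.8] yaw -6.09 F [-0.88  0.85  0.55] open 0.425 grip 7.92 tilt [ 0.0006 -0.0001]
rows [-0.001 -0.    -0.006] -0.0
```

```bash

python3 -m handwheel '0 0 -0.002 0 0 0;0 0 -0.004 0 0 0;0 0 -0.006 0 0 0;0 0 -0.006 0 0 0' >/dev/null
python3 to.py
python3 -m handwheel '0 0 0 0 0 0;0 0 0 0 0 0;0 0 0 0 0 0;0 0 0 0 0 0' 1 >/dev/null
python3 -m handwheel '0 0 0.1 0 0 0;0 0 0.2 0 0 0;0 0 0.3 0 0 0;0 0 0.35 0 0 0;0 0 0.35 0 0 0;0 0 0.35 0 0 0' >/dev/null
python3 to.py 456.6 16.4 130 -13.2
```

```text
t 20.25 tcp [636.8  -4.7  30.7] yaw -6.08 F [-0.25  0.13  1.88] open 0.43 grip 7.92 tilt [ 0.0002 -0.0001]
t 21.25 tcp [636.3  -5.  134.6] yaw -6.1 F [ 0.73  0.34 -0.41] open 1.002 grip 0.0 tilt [-0.0008 -0.0002]
rows [-0.599  0.071 -0.015] -0.118
```

```bash

python3 -m handwheel '-0.6 0.071 -0.015 0 0 -0.118;-0.6 0.071 -0.015 0 0 -0.118;-0.6 0.071 -0.015 0 0 -0.118;-0.6 0.071 -0.015 0 0 -0.118;-0.6 0.071 -0.015 0 0 -0.118;-0.6 0.071 -0.015 0 0 -0.118;-0.6 0.071 -0.015 0 0 -0.118' >/dev/null
python3 to.py 456.6 16.4 30 -13.2
python3 -m handwheel '0 0 -0.1 0 0 0;0 0 -0.2 0 0 0;0 0 -0.28 0 0 0;0 0 -0.32 0 0 0;0 0 -0.335 0 0 0;0 0 -0.335 0 0 0;0 0 -0.335 0 0 0' >/dev/null
python3 to.py
python3 -m handwheel '0 0 0 0 0 0;0 0 0 0 0 0;0 0 0 0 0 0;0 0 0 0 0 0;0 0 0 0 0 0;0 0 0 0 0 0;0 0 0 0 0 0;0 0 0 0 0 0' 0 8 >/dev/null
python3 to.py
python3 -m handwheel '0 0 0.03 0 0 0;0 0 0.08 0 0 0;0 0 0.14 0 0 0;0 0 0.2 0 0 0;0 0 0.27 0 0 0;0 0 0.33 0 0 0;0 0 0.36 0 0 0;0 0 0.36 0 0 0' >/dev/null
python3 to.py 616.5 -244.6 135 1.5
```

```text
t 21.95 tcp [457.2  16.4 130.5] yaw -13.19 F [ 0.51 -0.26 -0.06] open 0.996 grip 0.0 tilt [-0.0006  0.0006]
rows [-0.002 -0.    -0.335] -0.0
t 22.65 tcp [457.3  16.6  31.3] yaw -13.17 F [ 0.41 -0.02  0.25] open 0.999 grip 0.0 tilt [0.001 0.   ]
t 23.45 tcp [456.7  16.5  30.5] yaw -13.16 F [-0.76  0.91  1.15] open 0.424 grip 7.95 tilt [-0.0001 -0.    ]
t 24.25 tcp [457.2  16.4 139.6] yaw -13.18 F [-0.11 -0.69 -1.1 ] open 0.425 grip 7.95 tilt [ 0.0018 -0.0005]
rows [ 0.531 -0.87  -0.015] 0.245
```

```bash

python3 -m handwheel '0.02 -0.03 0 0 0 0.01;0.05 -0.08 0 0 0 0.02;0.1 -0.17 0 0 0 0.05;0.17 -0.28 0 0 0 0.08;0.24 -0.39 0 0 0 0.11;0.31 -0.51 0 0 0 0.14;0.38 -0.62 0 0 0 0.17;0.44 -0.72 0 0 0 0.21' >/dev/null
python3 -m handwheel '0.05 -0.08 0 0 0 0.02;0.07 -0.12 0 0 0 0.03;0.085 -0.14 0 0 0 0.035;0.091 -0.15 0 0 0 0.035;0.091 -0.15 0 0 0 0.035;0.091 -0.15 0 0 0 0.035' >/dev/null
python3 to.py 616.5 -244.6 30.5 1.5
python3 -m handwheel '0 0 -0.06 0 0 0;0 0 -0.13 0 0 0;0 0 -0.2 0 0 0;0 0 -0.26 0 0 0;0 0 -0.3 0 0 0;0 0 -0.33 0 0 0;0 0 -0.345 0 0 0;0 0 -0.345 0 0 0' >/dev/null
python3 to.py 616.5 -244.6 30.5 1.5
```

```text
t 25.65 tcp [ 615.8 -243.5  138.7] yaw 1.59 F [ 0.04  1.1  -0.59] open 0.428 grip 7.95 tilt [-0.0001  0.    ]
rows [ 0.002 -0.004 -0.361] -0.002
t 26.45 tcp [ 616.  -244.4   34.9] yaw 1.53 F [-0.58  0.15 -0.72] open 0.429 grip 7.95 tilt [-0.0002  0.0001]
rows [ 0.002 -0.001 -0.015] -0.001
```

```bash

python3 -m handwheel '0 0 -0.005 0 0 0;0 0 -0.009 0 0 0;0 0 -0.012 0 0 0;0 0 -0.014 0 0 0;0 0 -0.014 0 0 0' >/dev/null
python3 to.py
python3 -m handwheel '0 0 0 0 0 0;0 0 0 0 0 0;0 0 0 0 0 0;0 0 0 0 0 0' 1 >/dev/null
python3 -m handwheel '0 0 0.1 0 0 0;0 0 0.2 0 0 0;0 0 0.3 0 0 0;0 0 0.35 0 0 0;0 0 0.35 0 0 0;0 0 0.35 0 0 0' >/dev/null
python3 to.py 614.8 232.8 130 0.8
```

```text
t 26.95 tcp [ 616.  -244.5   30.9] yaw 1.53 F [-0.31  0.32 -0.48] open 0.427 grip 7.95 tilt [-0. -0.]
t 27.95 tcp [ 615.6 -244.5  134.9] yaw 1.53 F [-1.5  -0.03 -0.39] open 1.002 grip 0.0 tilt [-0.0008  0.    ]
rows [-0.003  1.591 -0.016] -0.012
```

```bash

python3 -m handwheel '0 0.8 0 0 0 0;0 0.8 0 0 0 0;0 0.8 0 0 0 0;0 0.8 0 0 0 0;0 0.8 0 0 0 0;0 0.8 0 0 0 0' >/dev/null
python3 -m handwheel '-0.002 0.79 -0.015 0 0 -0.012;-0.002 0.79 -0.015 0 0 -0.012;-0.002 0.79 -0.015 0 0 -0.012;-0.002 0.79 -0.015 0 0 -0.012;-0.002 0.79 -0.015 0 0 -0.012;-0.002 0.79 -0.015 0 0 -0.012;-0.002 0.79 -0.015 0 0 -0.012' >/dev/null
python3 to.py 615.3 232.6 29 0.7
python3 meas.py; python3 -c "
from h import *
i=optics.grab_frame('side');cv2.imwrite('pics/s3.png',i[:,:,::-1])"
```

```text
t 29.25 tcp [614.7 232.6 129.7] yaw 0.89 F [ 0.13 -0.3  -0.4 ] open 1.003 grip 0.0 tilt [-0.0021 -0.0008]
rows [ 0.002  0.    -0.336] -0.003
stand [459.   12.6 188.   98.5  -3.3]
   green chip 217 [498.   10.6  87.4  15.   -3. ] d 39.0
stand [ 616.5 -244.6  188.4   99.4    1.5]
   amber chip 287 [ 6.572e+02 -2.456e+02  8.930e+01  2.030e+01  5.000e-01] d 40.0
   amber glasses 765 [ 619.2 -243.5  142.8   52.7    1.7] d 2.0
stand [636.8  -5.1 188.7  98.8  -6.1]
   red chip 229 [674.7  -9.6  88.6  17.8  -5.8] d 39.0
   red glasses 673 [639.5  -6.6 142.3  52.2  -6. ] d 3.0
```

View pics/s3.png

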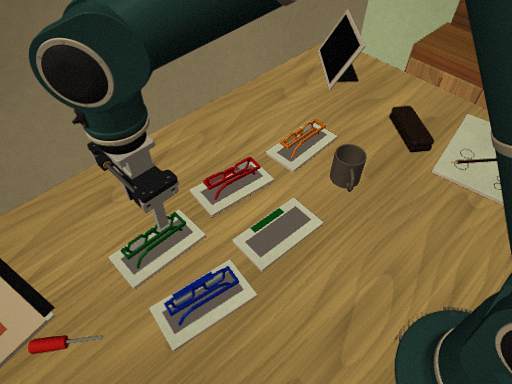

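Red (232,178) and amber (302,140) stand upright and centred on their own stands, and the green stand (278,233) is free. Last transfer: green.

```bash

python3 -m handwheel '0 0 -0.1 0 0 0;0 0 -0.2 0 0 0;0 0 -0.28 0 0 0;0 0 -0.32 0 0 0;0 0 -0.336 0 0 0;0 0 -0.336 0 0 0;0 0 -0.336 0 0 0' >/dev/null
python3 to.py
python3 -m handwheel '0 0 0 0 0 0;0 0 0 0 0 0;0 0 0 0 0 0;0 0 0 0 0 0;0 0 0 0 0 0;0 0 0 0 0 0;0 0 0 0 0 0;0 0 0 0 0 0' 0 8 >/dev/null
python3 to.py
python3 -m handwheel '0 0 0.03 0 0 0;0 0 0.08 0 0 0;0 0 0.14 0 0 0;0 0 0.2 0 0 0;0 0 0.25 0 0 0;0 0 0.28 0 0 0;0 0 0.28 0 0 0;0 0 0.28 0 0 0' >/dev/null
python3 to.py 459 13 114 -3.2
```

```text
t 30.05 tcp [616.  232.6  31.7] yaw 0.79 F [0.11 0.27 0.08] open 1.001 grip 0.0 tilt [0.0013 0.0004]
t 30.85 tcp [615.3 232.5  30.5] yaw 0.81 F [-0.83 -0.26  1.08] open 0.424 grip 8.0 tilt [-0.0002 -0.0001]
t 31.65 tcp [615.2 232.3 114.2] yaw 0.81 F [-0.85 -0.07 -0.61] open 0.424 grip 8.0 tilt [-0.0003 -0.0003]
rows [-0.521 -0.731 -0.001] -0.067
```

```bash

python3 -m handwheel '-0.02 -0.03 0 0 0 0;-0.05 -0.08 0 0 0 -0.01;-0.1 -0.15 0 0 0 -0.02;-0.17 -0.24 0 0 0 -0.03;-0.24 -0.34 0 0 0 -0.04;-0.31 -0.44 0 0 0 -0.05;-0.38 -0.53 0 0 0 -0.06;-0.44 -0.61 0 0 0 -0.067' >/dev/null
python3 -m handwheel '-0.05 -0.07 0 0 0 0;-0.07 -0.1 0 0 0 0;-0.08 -0.12 0 0 0 0;-0.081 -0.12 0 0 0 0;-0.081 -0.12 0 0 0 0;-0.081 -0.12 0 0 0 0' >/dev/null
python3 to.py 459 13 30.5 -3.2
python3 -m handwheel '0 0 -0.06 0 0 0;0 0 -0.13 0 0 0;0 0 -0.19 0 0 0;0 0 -0.24 0 0 0;0 0 -0.26 0 0 0;0 0 -0.27 0 0 0;0 0 -0.275 0 0 0;0 0 -0.275 0 0 0' >/dev/null
python3 to.py 459 13 30.5 -3.2
```

```text
t 33.05 tcp [459.4  14.4 114.4] yaw -3.14 F [ 0.58  0.22 -0.91] open 0.426 grip 8.0 tilt [-0.0001  0.0005]
rows [-0.001 -0.005 -0.28 ] -0.001
t 33.85 tcp [459.4  13.6  32.4] yaw -3.2 F [ 1.02 -0.13 -0.53] open 0.421 grip 8.0 tilt [ 0.0006 -0.    ]
rows [-0.001 -0.002 -0.006] 0.0
```

```bash

python3 -m handwheel '0 0 -0.002 0 0 0;0 0 -0.004 0 0 0;0 0 -0.006 0 0 0;0 0 -0.006 0 0 0' >/dev/null
python3 to.py
python3 -m handwheel '0 0 0 0 0 0;0 0 0 0 0 0;0 0 0 0 0 0;0 0 0 0 0 0' 1 >/dev/null
python3 -m handwheel '0 0 0.1 0 0 0;0 0 0.2 0 0 0;0 0 0.3 0 0 0;0 0 0.4 0 0 0;0 0 0.5 0 0 0;0 0 0.5 0 0 0;0 0 0.5 0 0 0' >/dev/null
python3 -m handwheel '0 -1 0 0 0 0;0 -1 0 0 0 0;0 -1 0 0 0 0;0 -1 0 0 0 0;0 -1 0 0 0 0;0 -1 0 0 0 0;0 -1 0 0 0 0;0 -1 0 0 0 0' >/dev/null
python3 -m handwheel '0 -0.8 0 0 0 0;0 -0.8 0 0 0 0;0 -0.8 0 0 0 0;0 -0.8 0 0 0 0;0 -0.8 0 0 0 0;0 -0.8 0 0 0 0;0 -0.8 0 0 0 0;0 -0.8 0 0 0 0' >/dev/null
python3 to.py; python3 meas.py; python3 -c "
from h import *
i=optics.grab_frame('side');cv2.imwrite('pics/s4.png',i[:,:,::-1])"
```

```text
t 34.25 tcp [459.2  13.5  30.4] yaw -3.21 F [-0.23  0.11  1.73] open 0.426 grip 8.0 tilt [ 0.0002 -0.0001]
t 36.95 tcp [ 460.2 -524.2  179.9] yaw -3.05 F [ 0.2  -0.55 -0.29] open 1.003 grip 0.0 tilt [-0.0001  0.0011]
stand [445.5 241.  188.4  99.3  -8.5]
   blue chip 214 [483.6 236.1  88.2  14.5  -8.7] d 38.0
   blue glasses 388 [445.5 239.7 140.3  39.8  -9.4] d 0.0
stand [459.1  13.2 188.8  98.4  -3.2]
   green chip 215 [498.1  10.6  87.4  14.8  -3. ] d 39.0
   green glasses 370 [459.1  15.2 139.9  39.3  -3.1] d -1.0
stand [ 616.5 -244.7  188.6   99.4    1.5]
   amber chip 287 [ 6.572e+02 -2.456e+02  8.930e+01  2.030e+01  5.000e-01] d 40.0
   amber glasses 770 [ 619.2 -243.5  142.8   52.7    1.7] d 2.0
stand [615.3 232.5 188.2  98.8   0.7]
stand [636.6  -5.  188.6  98.7  -6. ]
   red chip 232 [675.4  -1.3 105.3  18.1  -5.8] d 39.0
   red glasses 670 [639.4  -6.6 142.3  52.   -6. ] d 3.0
```

View pics/s4.png

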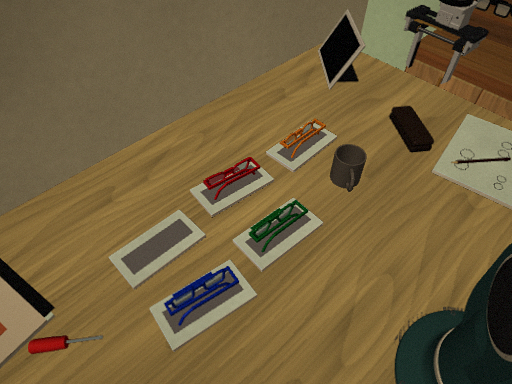

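All four pairs stand upright, centred and square on their own stands: blue (204,292), green (278,233), red (232,178) and amber (302,140). The mug is unmoved at (348,166) and the arm is clear.

```bash
python3 -c "
from bench import workorder
print(workorder.job_done())"
```

```text
the job is handed in; nothing more can be done
None
```

I moved all four pairs to the stands of their own colour and handed the job in at about 37 s; the final pictures show each upright, within about 3 mm of centre and square, with the mug unmoved, but no verdict was returned.

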